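Load the labelling tape and hold the feed plunger

ROBOT

A 6-joint arm with a two-finger parallel gripper is mounted at the origin on the work surface. World frame = base frame: x ahead of the robot, y to its left, z up, the work surface at z = 0. Lengths are in mm, angles in rad, forces in N, time in s.
With the tool pointing down it reaches from about 350 to 975 mm from the base axis. Payload 7.1 kg.
Tool frame: the origin (TCP) lies between the finger pads; the fingertips stand 19 mm ahead of it and the grasp point (between the pads) is the TCP; z points along the fingers, y is the line along which they close (so a half turn about z gives the same grasp; the last joint's range is limited). The gripper opens to 88 mm and grips with 3 to 60 N. Pads are 20 mm wide; open, the fingers measure 115 mm over their backs; the gripper's body (75 mm by 178 mm) begins 61 mm behind the grasp point.
Start: joints at [1.251, 0.423, 1.63, -0, 1.089, -0.019], TCP at [185.146, 596.93, 241.675] pointing down, gripper open.
Joint ranges: [-3, 3], [-0.9, 2.11], [0.09, 2.58], [-1.31, 4.45], [0.11, 2.69], [-2.54, 2.54]. Speed limits (rad/s): [2.39, 2.39, 3.01, 3.14, 3.14, 3.14].

INTERFACE

Orientations are given as a rotation vector (axis times angle).
In Python, from workcell import ctrl gives the robot as it stands.
- The arm moves only by the tool arm_command, never from a script. Its argument "series" is a list of rows, each an object with "linear": the shift along the tool's x, y, z in m, a list of three; "turn": the turn about the tool's z in rad. A call has 1 to 10 rows; each row shifts and turns the commanded pose from where the row before left it, along the tool's axes as they then stand; what a row does not reach is not made up. A row lasts 1/10 s, in which the tool goes at most 50 mm and 8.59 degrees, less where a joint would pass 70% of its speed; a pose out of reach is approached as far as the arm can. A call with a gripper value outside its range is refused whole. "jaw" is the opening, from -1 (shut) to 1 (fully open), set as the call begins (left out, the last holds). The fingers move at their own pace and stop on an object; the grip force is fixed at half the most. Time passes only in rows, so rows that do not move let the fingers close. It gives the time, the measured TCP pose, the force, the opening and the grip force at its end, in the units of the state.
- ctrl.get_obs(): the state, without advancing time (a new reading comes with each control period).
- ctrl.get_image(name): name is "scene" or "top" or "wrist"; returns a dict with "frame" (400x640x3 uint8, blue, green, red), "fx", "fy", "cx", "cy" (pixels), "rvec" (rotation vector, rad) and "tvec" (3), from world to camera coordinates, as OpenCV has them. Camera axes: x right, y down, z forward; pixel columns grow to the right and rows downward; lengths in mm; the calibration is good to about 2 mm. A picture is of the moment at which its call begins. There is no depth.
- ctrl.close_job(): hands the job in; it is judged then, once.
The state is a dict: "t": time; "qpos": joint angles; "qvel": joint speeds; "joint_torque": joint torques, N m; "ee_pos": TCP position; "orientation": TCP orientation; "ft_force": force on the tool from outside, world axes, zero at the start; "moment": the same for the moment, N m; "width": finger opening in mm; "grasp_force": force on a finger pad.
Only numpy, scipy, OpenCV 4.12 (cv2) and the standard library are available. Lean on these libraries where they do the work, as an engineer would, in place of code of your own. Each camera call takes 0.05 s, during which the arm holds its last target. There are 200 camera calls.

TASK

Take the wide roll of labelling tape up off its storage post and seat it fully down over the upright hub of the tape dispenser. Then, with the roll released on the hub, press the dispenser's spring-loaded palm plunger down until its top is level with the top of the small steel gauge post beside it, and finish while still holding it there: do not let go. Leave the narrow roll on its post and everything else where it is.

Things in the scene. Friction and masses are not known exactly. Their poses are not given: they have to be found in the camera images.
- wide_roll: the roll of tape to load: a white paper roll with a cardboard core, 56 mm outer diameter, 26 mm bore, 36 mm tall, about 90 g, axis upright; twice as tall and clearly thicker than the other roll. Origin: centre of its underside; z up along the bore. It starts on one of the rack's two posts (either one), resting on the rack's board, underside at z = 14 mm
- narrow_roll: bystander: the other white roll, 44 mm outer diameter, 26 mm bore, 18 mm tall, on the rack's other post. Origin: centre of its underside
- rack: fixed storage rack: plywood board 110 mm (x) by 230 mm (y) by 14 mm thick with two upright aluminium posts, 18 mm diameter, at (0, +55 mm) and (0, -55 mm) in its frame, tops 64 mm above the work surface (50 mm above the board). Origin: centre of its underside on the work surface; z up. It may stand left or right of the dispenser and is turned up to 0.4 rad
- dispenser: fixed tape dispenser: white housing 170 mm (x) by 270 mm (y), flat metal deck 50 mm above the work surface. On the deck: the hub at (0, +70 mm), the palm plunger at (0, -75 mm), the gauge post at (0, -118 mm) and two upright feed rollers 18 mm in diameter and 30 mm tall at (45, -8) and (66, -8) mm. Origin: centre of its underside on the work surface; z up. Turned up to 0.4 rad about z
- hub_seat (a point): centre of the top face of the hub's grey flange (68 mm diameter), 54 mm above the work surface: where the centre of the roll's underside comes to rest. The steel hub rises 46 mm above it, 20 mm in diameter for 38 mm, then tapering to 10 mm at its tip 100 mm above the work surface. Axes as the dispenser's
- plunger_top (a point): centre of the top face of the palm plunger: a flat grey disc 48 mm in diameter, 8 mm thick, on a stem. Top 84 mm above the work surface when released; it moves straight down with the plunger. Axes as the dispenser's
- plunger (a joint): how far the plunger is pressed down, m: 0 released, 0.022 at its bottom stop, 0.011 with its top level with the gauge post. A spring pushes it up: about 2 N at the start of travel, 6 N at 0.011, 10 N at 0.022; it springs back when let go
- gauge_top (a point): centre of the top of the gauge post, a fixed upright steel pin 12 mm in diameter, 43 mm beside the plunger's axis (dispenser -y), top 73 mm above the work surface
- marker: bystander: marker pen 150 mm long, 16 mm thick, lying between rack and dispenser. Origin: under its middle
- calculator: bystander: black pocket calculator 155 x 80 x 14 mm. Origin: centre of its underside
- media_bottle: bystander: glass bottle 90 mm in diameter, 170 mm tall, blue cap. Origin: centre of its underside
- reagent_jar: bystander: amber jar 44 mm in diameter, 55 mm tall, standing beyond the rack and the dispenser. Origin: centre of its underside
- tip_box: bystander: box of pipette tips 85 x 120 x 60 mm. Origin: centre of its underside
Not all that is in view belongs to the job. Leave any green or pink look-alike of the wide_roll alone.

How it is judged (in metres and radians):
On the way, in this order (a step that is already met when the one before it is completed fails the run):
1. the wide roll is lifted clear of its storage post (height (world z) of wide_roll above 0.068 m), for 0.1 s.
2. the wide roll sits fully down on the dispenser's hub, released, with the plunger still up (horizontal distance between wide_roll and hub_seat below 0.006 m and z of wide_roll in the frame of hub_seat below 0.003 m and angle between wide_roll's own z axis and vertical below 0.1 rad and contact force between the fingers and wide_roll below 0.3 N and value of joint plunger below 0.003 m), for 0.2 s.
At the end, for the whole second after the job is handed in: The robot still presses the plunger (over 2 N), travel 7.5 to 14.5 mm; the wide roll rests on the hub, underside within 3 mm of the flange and 6 mm of its axis, upright within 0.1 rad, at rest; the narrow roll moved less than 15 mm (value of joint plunger between 0.0075 and 0.0145 m and contact force between any of the fingers, the arm and plunger above 2 N and horizontal distance between wide_roll and hub_seat below 0.006 m and z of wide_roll in the frame of hub_seat below 0.003 m and angle between wide_roll's own z axis and vertical below 0.1 rad and linear speed of wide_roll below 0.02 m/s and distance of narrow_roll from where it was at the start of the episode below 0.015 m); the arm keeps its last pose, push and grip.
It fails at once if the narrow roll is pulled or knocked from its place (distance of narrow_roll from where it was at the start of the episode above 0.02 m).
It fails at once if a bystander is shifted by more than 30 mm (distance of any of marker, calculator, media_bottle, reagent_jar, tip_box from where it was at the start of the episode above 0.03 m).
It also fails if it takes over 58 s, if anything falls off the work surface, if the arm or the gripper's body presses on something with over 40 N, if the wrist force passes 120 N, or if a joint passes its speed limit or range.

## Working session

There is one attempt and no reset: what is moved stays moved. The work goes in short steps, Python scripts to look and compute and a tool call to move; the robot and the scene stay as the last step left them, time stands still between calls to the robot, and variables do not carry over. Pictures are saved under pics/ and viewed, at most 10 in all, crops included, and the job is handed in when it is done.

Besides the shell and the picture viewer there is one more tool, called in YAML: its name, and indented under it one key for each argument. arm_command: Moves the arm, as the interface text tells. Its arguments: {"type":"object","properties":{"series":{"type":"array"},"jaw":{"type":"number"}},"required":["series"]}

```bash
ls; mkdir -p pics; cat > h.py <<'E'
import numpy as np, cv2
from scipy.spatial.transform import Rotation as R
from workcell import ctrl
def grab(n,f=None):
    im=ctrl.get_image(n)
    if f: cv2.imwrite('pics/'+f,im['frame'])
    return im
def ray(im,uv,z):
    Rm=R.from_rotvec(np.ravel(im['rvec'])).as_matrix(); t=np.ravel(im['tvec'])
    d=Rm.T@np.array([(uv[0]-im['cx'])/im['fx'],(uv[1]-im['cy'])/im['fy'],1]); c=-Rm.T@t
    return c+d*(z-c[2])/d[2]
def proj(im,p):
    Rm=R.from_rotvec(np.ravel(im['rvec'])).as_matrix(); q=Rm@np.array(p,float)+np.ravel(im['tvec'])
    return q[:2]/q[2]*[im['fx'],im['fy']]+[im['cx'],im['cy']]
E
python3 - <<'E'
from h import *
o=ctrl.get_obs();print(o)
import pickle
a=[grab('top','top0.png'),grab('scene','scene0.png')]
pickle.dump(a,open('im0.pkl','wb'))
for i in a:
    Rm=R.from_rotvec(np.ravel(i['rvec'])).as_matrix();print(-Rm.T@np.ravel(i['tvec']),i['fx'],Rm[2])
E
```

```text
pics
{'t': 0.0, 'qpos': array([ 1.25100216e+00,  4.23868046e-01,  1.63067806e+00, -2.06704109e-05,
        1.08859138e+00, -1.90142882e-02]), 'qvel': array([9.93051230e-04, 5.02078668e-04, 1.63789405e-03, 5.44205079e-04,
       8.04960336e-04, 6.94011886e-05]), 'joint_torque': array([-2.14808904e-03, -5.44623542e+01, -2.73673546e+01,  6.42687175e-02,
        2.26983998e-02, -1.20529776e-04]), 'ee_pos': array([184.99034711, 596.44795968, 240.88937846]), 'orientation': array([-4.70633610e-01, -3.10589434e+00,  2.39653373e-03]), 'ft_force': array([ 0.83206716, -0.60133869, -0.92232427]), 'moment': array([-0.0068171 , -0.0176124 , -0.01644072]), 'grasp_force': 0.0, 'width': 87.90176314507356}
[ 364.62750868  -87.88274198 1274.06115688] 389.7685274334506 [ 0.13904003  0.01311397 -0.99019993]
[1196.21245678  105.27889565 1124.95298271] 456.9656768223035 [-0.52670034 -0.15333394 -0.83610732]
```

View pics/top0.png

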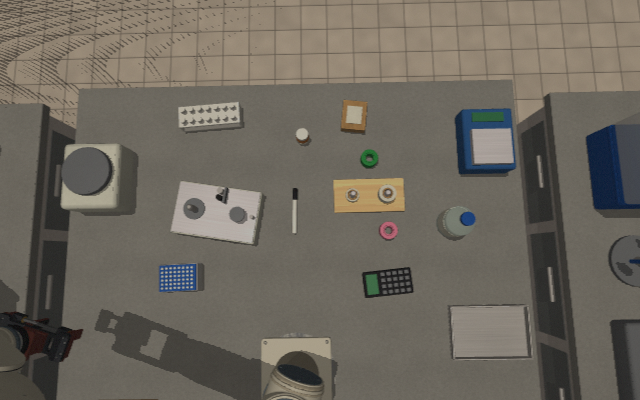

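View pics/scene0.png

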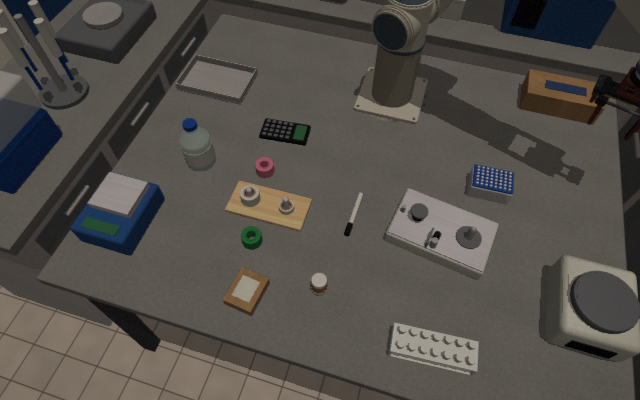

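In the top view the dispenser is at (217,212), with the hub at (194,207), the plunger disc at (238,214) and the gauge at (253,217). The wooden rack is at (369,195).

Candidates for the roll: white (388,193), white (352,195), green (369,158) and pink (388,231). The white one at (388,193) is larger and taller, so it fits the wide roll. I'll confirm that in an enlarged crop and measure.

```bash
python3 - <<'E'
from h import *
import pickle
t,s=pickle.load(open('im0.pkl','rb'))
T=t['frame'];S=s['frame']
c1=cv2.resize(T[165:230,320:420],None,fx=4,fy=4,interpolation=cv2.INTER_CUBIC)
c2=cv2.resize(S[170:235,215:315],None,fx=4,fy=4,interpolation=cv2.INTER_CUBIC)
c3=cv2.resize(T[170:250,165:270],None,fx=3.81,fy=3.81,interpolation=cv2.INTER_CUBIC)[:,:400]
c4=cv2.resize(S[180:280,380:505],None,fx=3.2,fy=3.2,interpolation=cv2.INTER_CUBIC)[:,:400]
h=min(c3.shape[0],c4.shape[0],300)
cv2.imwrite('pics/crop.png',np.vstack([np.hstack([c1,c2]),np.hstack([c3[:h],c4[:h]])]))
hsv=cv2.cvtColor(T,cv2.COLOR_BGR2HSV)
def box(m,z,roi,name):
    k=np.zeros_like(m);x,y,w,h=roi;k[y:y+h,x:x+w]=m[y:y+h,x:x+w]
    cs=cv2.findContours(k,cv2.RETR_EXTERNAL,cv2.CHAIN_APPROX_NONE)[0];c=max(cs,key=cv2.contourArea)
    P=np.array([ray(t,p[0],z)[:2] for p in c],np.float32)
    r=cv2.minAreaRect(P);print(name,r);return r
box(cv2.inRange(hsv,(10,60,90),(30,255,255)),14,(325,170,90,50),'rack')
print(hsv[190,345],hsv[205,370],hsv[225,200],hsv[194,388])
box(cv2.inRange(hsv,(0,0,135),(180,60,255)),50,(165,175,105,75),'disp')
for n,uv,z in [('hubflange',(194,208),54),('hubtip',(193,203),100),('plunger',(238,214),84),('gauge',(253,217),73),('wide',(388,193),50),('narrow',(352,195),32)]:
    print(n,ray(t,uv,z))
E
```

```text
rack ((554.0466918945312, -239.43978881835938), (110.3818130493164, 232.0021514892578), 0.4606613516807556)
[ 18 118 182] [ 18 117 176] [ 13  20 179] [ 12  25 102]
disp ((503.26873779296875, 250.0968017578125), (265.20880126953125, 166.0364227294922), 80.63526916503906)
hubflange [515.58786401 318.23401616  54.        ]
hubtip [525.32844314 306.42508069 100.        ]
plunger [490.88851524 171.6665126   84.        ]
gauge [481.90103367 127.29830727  73.        ]
wide [ 553.12765811 -297.05638751   50.        ]
narrow [ 551.48677499 -184.32112795   32.        ]
```

View pics/crop.png

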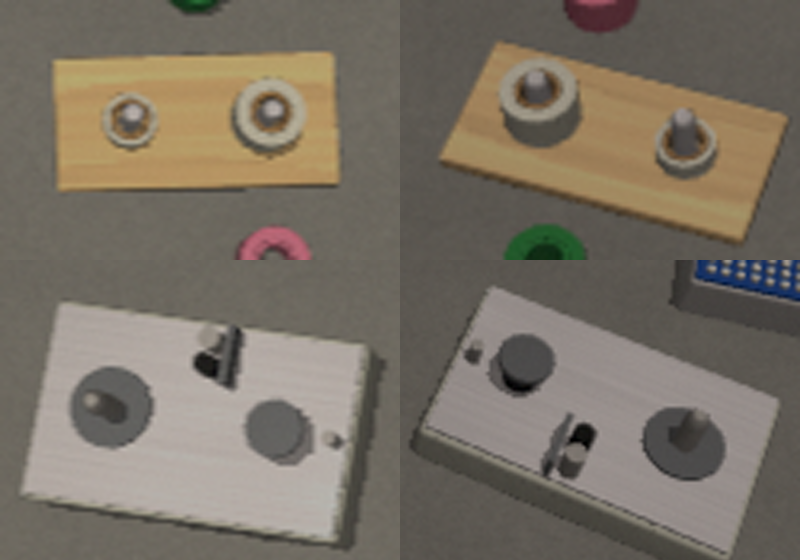

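The crop confirms it: the right-hand roll (top view 388,193) is the wide, tall white one. The narrow roll is at (352,195), and the green and pink rings are decoys. Rack and dispenser poses agree with the single-point rays, so I'm moving to above the wide roll.

```bash
cat >> h.py <<'E'
def delta(p):
    o=ctrl.get_obs(); M=R.from_rotvec(o['orientation']).as_matrix()
    d=M.T@(np.array(p,float)-o['ee_pos']); 
    print('t',round(o['t'],2),'ee',o['ee_pos'].round(1),'d_tool_mm',d.round(1),'F',o['ft_force'].round(1),'w',round(o['width'],1),'g',round(o['grasp_force'],1)); return d
E
python3 - <<'E'
from h import *
d=delta([554,-295,220]);print(d/20,R.from_rotvec(ctrl.get_obs()['orientation']).as_matrix().round(3))
E
```

```text
t 0.1 ee [185.  596.5 241. ] d_tool_mm [-616.6 -742.1   22. ] F [ 0.6 -0.3  0.1] w 87.6 g 0.0
[-30.82859865 -37.10485555   1.09919979] [[-0.955  0.296 -0.   ]
 [ 0.296  0.955 -0.001]
 [ 0.    -0.001 -1.   ]]
```

arm_command:
  series:
    - {"linear": [-0.03,-0.036,0.001],"turn": 0}
    - {"linear": [-0.03,-0.036,0.001],"turn": 0}
    - {"linear": [-0.03,-0.036,0.001],"turn": 0}
    - {"linear": [-0.03,-0.036,0.001],"turn": 0}
    - {"linear": [-0.03,-0.036,0.001],"turn": 0}
    - {"linear": [-0.03,-0.036,0.001],"turn": 0}
    - {"linear": [-0.03,-0.036,0.001],"turn": 0}
    - {"linear": [-0.03,-0.036,0.001],"turn": 0}
    - {"linear": [-0.03,-0.036,0.001],"turn": 0}
    - {"linear": [-0.03,-0.036,0.001],"turn": 0}
  jaw: 1

```text
t: 1.1
ee_pos: [365.2, 162.4, 231.7]
orientation: [0.47, 3.106, 0.0]
ft_force: [1.2, -0.1, -1.1]
width: 88.0
grasp_force: 0.0
```

arm_command:
  series:
    - {"linear": [-0.03,-0.036,0.001],"turn": 0}
    - {"linear": [-0.03,-0.036,0.001],"turn": 0}
    - {"linear": [-0.03,-0.036,0.001],"turn": 0}
    - {"linear": [-0.03,-0.036,0.001],"turn": 0}
    - {"linear": [-0.03,-0.036,0.001],"turn": 0}
    - {"linear": [-0.03,-0.036,0.001],"turn": 0}
    - {"linear": [-0.03,-0.036,0.001],"turn": 0}
    - {"linear": [-0.03,-0.036,0.001],"turn": 0}
    - {"linear": [-0.015,-0.02,0.001],"turn": 0}
    - {"linear": [0,0,0],"turn": 0}

```text
t: 2.1
ee_pos: [518.0, -208.3, 222.2]
orientation: [0.476, 3.105, -0.001]
ft_force: [0.4, -0.1, -1.2]
width: 88.0
grasp_force: 0.0
```

```bash
python3 - <<'E'
from h import *
delta([554,-295,220])
im=grab('wrist','w1.png')
print(proj(im,[554,-295,50]),proj(im,[554,-295,64]),ctrl.get_obs()['qpos'].round(2))
E
```

```text
t 2.1 ee [ 518.  -208.3  222.2] d_tool_mm [-60.2 -71.9   2.2] F [ 0.4 -0.1 -1.2] w 88.0 g 0.0
[250.70426873 242.46831907] [247.87478614 248.07757178] [-0.4   0.35  1.8   0.    1.   -1.67]
```

View pics/w1.png

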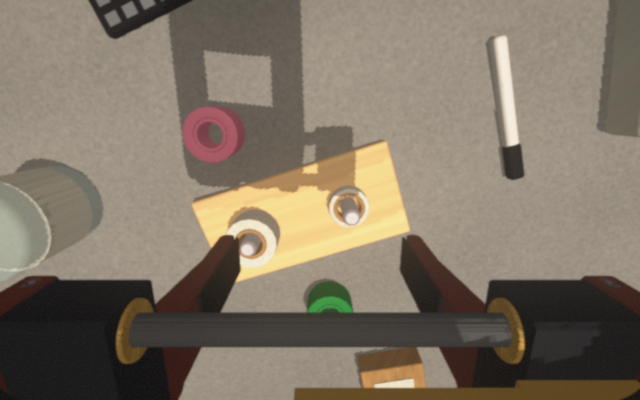

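The wrist view shows the wide roll's top ring centred near (252,241) and the post tip at (249,246). That is within 2 px (about 1 mm) of my projection, so the estimate holds. The narrow roll sits at (349,208). Moving over the wide roll and descending.

arm_command:
  series:
    - {"linear": [-0.02,-0.024,0.0],"turn": 0}
    - {"linear": [-0.02,-0.024,0.0],"turn": 0}
    - {"linear": [-0.02,-0.024,0.002],"turn": 0}
    - {"linear": [0,0,0.02],"turn": 0}
    - {"linear": [0,0,0.03],"turn": 0}
    - {"linear": [0,0,0.03],"turn": 0}
    - {"linear": [0,0,0.02],"turn": 0}
    - {"linear": [0,0,0],"turn": 0}
    - {"linear": [0,0,0],"turn": 0}

```text
t: 3.05
ee_pos: [553.2, -290.9, 120.9]
orientation: [-0.469, -3.106, -0.001]
ft_force: [0.4, 0.3, -0.8]
width: 87.4
grasp_force: 0.0
```

```bash
python3 - <<'E'
from h import *
delta([554,-295,40])
im=grab('wrist','w2.png')
print(proj(im,[554,-295,50]),proj(im,[554,-295,64]))
E
```

```text
t 3.05 ee [ 553.2 -290.9  120.9] d_tool_mm [-2.1 -3.7 80.9] F [ 0.4  0.3 -0.8] w 87.4 g 0.0
[313.86618098 224.04224349] [313.51633302 231.44470201]
```

View pics/w2.png

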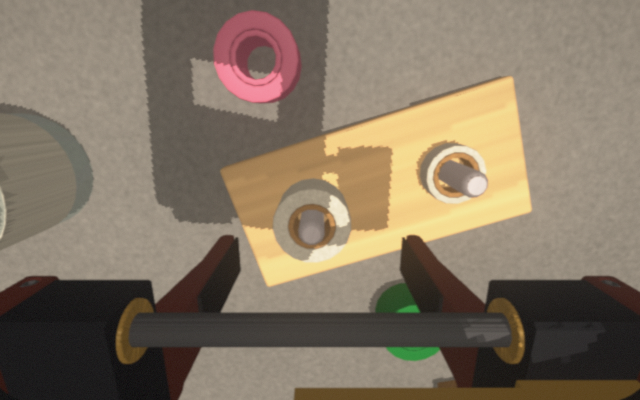

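The roll's ring is centred near (312,222) and its post tip is at (311,231), about 1 mm from the prediction. The fingers will straddle it once I shift 2 mm and 5 mm. Descending and gripping.

arm_command:
  series:
    - {"linear": [-0.002,-0.005,0.0],"turn": 0}
    - {"linear": [0,0,0.02],"turn": 0}
    - {"linear": [0,0,0.02],"turn": 0}
    - {"linear": [0,0,0.02],"turn": 0}
    - {"linear": [0,0,0.015],"turn": 0}
    - {"linear": [0,0,0.006],"turn": 0}
    - {"linear": [0,0,0],"turn": 0}
    - {"linear": [0,0,0],"turn": 0}

```text
t: 3.9
ee_pos: [554.3, -297.8, 40.5]
orientation: [0.471, 3.105, -0.001]
ft_force: [0.6, 0.7, -0.5]
width: 87.6
grasp_force: 0.0
```

arm_command:
  series:
    - {"linear": [0,0,0],"turn": 0}
    - {"linear": [0,0,0],"turn": 0}
    - {"linear": [0,0,0],"turn": 0}
    - {"linear": [0,0,0],"turn": 0}
    - {"linear": [0,0,0],"turn": 0}
    - {"linear": [0,0,0],"turn": 0}
    - {"linear": [0,0,0],"turn": 0}
    - {"linear": [0,0,0],"turn": 0}
  jaw: -1

```text
t: 4.7
ee_pos: [553.8, -297.5, 39.9]
orientation: [0.471, 3.106, -0.0]
ft_force: [0.3, 1.8, 4.1]
width: 56.2
grasp_force: 30.0
```

Gripped at 56.2 mm with 30 N, which matches the roll's diameter. Lifting.

arm_command:
  series:
    - {"linear": [0,0,-0.015],"turn": 0}
    - {"linear": [0,0,-0.025],"turn": 0}
    - {"linear": [0,0,-0.03],"turn": 0}
    - {"linear": [0,0,-0.03],"turn": 0}
    - {"linear": [0,0,-0.03],"turn": 0}
    - {"linear": [0,0,-0.015],"turn": 0}
    - {"linear": [0,0,0],"turn": 0}
    - {"linear": [0,0,0],"turn": 0}

```text
t: 5.5
ee_pos: [553.2, -297.1, 184.1]
orientation: [-0.471, -3.105, -0.0]
ft_force: [0.3, 0.3, -1.0]
width: 56.3
grasp_force: 30.0
```

```bash
python3 - <<'E'
from h import *
d=delta([514,315,185]);print(d/14, ctrl.get_obs()['qpos'].round(2))
E
```

```text
t 5.5 ee [ 553.2 -297.1  184.1] d_tool_mm [218.8 573.   -0.7] F [ 0.3  0.3 -1. ] w 56.3 g 30.0
[15.63147696 40.93141773 -0.04983285] [-0.51  0.49  1.66 -0.    0.98 -1.78]
```

arm_command:
  series:
    - {"linear": [0.01,0.025,0],"turn": 0}
    - {"linear": [0.015,0.04,0],"turn": 0}
    - {"linear": [0.015,0.04,0],"turn": 0}
    - {"linear": [0.015,0.04,0],"turn": 0}
    - {"linear": [0.015,0.04,0],"turn": 0}
    - {"linear": [0.015,0.04,0],"turn": 0}
    - {"linear": [0.015,0.04,0],"turn": 0}
    - {"linear": [0.015,0.04,0],"turn": 0}
    - {"linear": [0.015,0.04,0],"turn": 0}
    - {"linear": [0.015,0.04,0],"turn": 0}

```text
t: 6.5
ee_pos: [527.8, 114.7, 182.7]
orientation: [-0.47, -3.103, 0.002]
ft_force: [0.7, -1.1, -0.2]
width: 56.4
grasp_force: 30.0
```

arm_command:
  series:
    - {"linear": [0.015,0.035,0],"turn": 0}
    - {"linear": [0.01,0.02,0],"turn": 0}
    - {"linear": [0,0,0],"turn": 0}
    - {"linear": [0,0,0],"turn": 0}

```text
t: 6.9
ee_pos: [520.7, 173.0, 183.2]
orientation: [-0.468, -3.104, 0.002]
ft_force: [0.9, 0.4, -0.7]
width: 56.3
grasp_force: 30.0
```

```bash
python3 - <<'E'
from h import *
delta([515,319,185])
im=grab('wrist','w3.png')
import pickle;pickle.dump(im,open('w3.pkl','wb'))
for p in ([515,319,100],[515,319,54],[491,176,84],[484,133.6,73]): print(proj(im,p).round(1))
E
```

```text
t 6.9 ee [520.7 173.  183.2] d_tool_mm [ 48.5 137.8  -2. ] F [ 0.9  0.4 -0.7] w 56.3 g 30.0
[518.9 149.4]
[486.2 142.4]
[311.6 172.3]
[258.3 176.8]
```

View pics/w3.png

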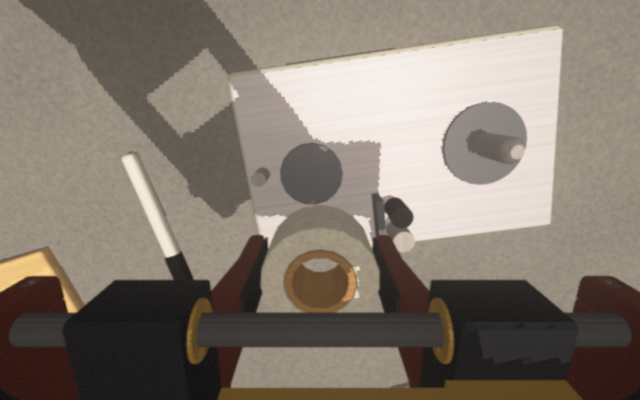

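The roll is held with its bore ellipse near (320,281). The hub tip is at (516,152), the flange centre at (485,142), the plunger disc at (311,173) and the gauge top at (261,178). All are within 3 px of prediction, so I'll refine the hub, the plunger and the roll's place in the grip.

```bash
python3 - <<'E'
from h import *
import pickle;im=pickle.load(open('w3.pkl','rb'))
g=cv2.cvtColor(im['frame'],cv2.COLOR_BGR2GRAY)
def big(m,roi):
    k=np.zeros_like(m);x,y,w,h=roi;k[y:y+h,x:x+w]=m[y:y+h,x:x+w]
    k=cv2.morphologyEx(k,cv2.MORPH_OPEN,np.ones((5,5),np.uint8))
    return max(cv2.findContours(k,cv2.RETR_EXTERNAL,cv2.CHAIN_APPROX_NONE)[0],key=cv2.contourArea)
f=big((g<150).astype(np.uint8)*255,(425,85,110,115)); e=cv2.fitEllipse(cv2.convexHull(f));print('flange',e,ray(im,e[0],54))
p=big((g<75).astype(np.uint8)*255,(270,130,85,75)); e=cv2.fitEllipse(cv2.convexHull(p));print('plunger',e,ray(im,e[0],84))
print('tip',ray(im,(516,152),100),'gauge',ray(im,(261,178),73))
hsv=cv2.cvtColor(im['frame'],cv2.COLOR_BGR2HSV)
c=big(cv2.inRange(hsv,(5,90,40),(25,255,255)),(275,235,90,80));e=cv2.fitEllipse(cv2.convexHull(c))
q=ctrl.get_obs()['ee_pos'];print('core',e,ray(im,e[0],q[2]+10)-q)
E
```

```text
flange ((483.7153625488281, 142.64451599121094), (77.20063781738281, 87.6810531616211), 52.80173873901367) [514.59341557 316.96691822  54.        ]Traceback (most recent call last):
  File "<stdin>", line 9, in <module>
  File "<stdin>", line 7, in big
ValueError: max() iterable argument is empty
```

```bash
python3 - <<'E'
from h import *
import pickle;im=pickle.load(open('w3.pkl','rb'))
for n,uv,z in (('flange',(485,142.5),54),('tip',(516,152),100),('plunger',(311.5,173),84),('gauge',(261,178),73),('core',(320,281),193)): print(n,ray(im,uv,z).round(1))
delta([514.5,317.5,183])
E
```

```text
flange [514.8 318.   54. ]
tip [516.2 316.9 100. ]
plunger [491.5 175.8  84. ]
gauge [485.6 135.3  73. ]
core [520.8 173.5 193. ]
t 6.95 ee [521.  172.4 183.4] d_tool_mm [ 49.2 136.6   0.3] F [ 0.1 -0.3 -0.3] w 56.3 g 30.0
```

Hub is at about (515.5, 317.5), plunger (491.3, 176), and the roll is centred in the grip. Moving over the hub.

arm_command:
  series:
    - {"linear": [0.008,0.023,0],"turn": 0}
    - {"linear": [0.012,0.034,0],"turn": 0}
    - {"linear": [0.012,0.034,0],"turn": 0}
    - {"linear": [0.01,0.029,0],"turn": 0}
    - {"linear": [0.006,0.017,0],"turn": 0}
    - {"linear": [0,0,0],"turn": 0}
    - {"linear": [0,0,0],"turn": 0}
    - {"linear": [0,0,0],"turn": 0}

```text
t: 7.75
ee_pos: [516.5, 316.7, 184.4]
orientation: [-0.473, -3.105, 0.001]
ft_force: [-0.6, 0.1, -0.2]
width: 56.3
grasp_force: 30.0
```

```bash
python3 - <<'E'
from h import *
delta([515.5,317.5,82])
E
```

```text
t 7.75 ee [516.5 316.7 184.4] d_tool_mm [  1.1   0.6 102.4] F [-0.6  0.1 -0.2] w 56.3 g 30.0
```

arm_command:
  series:
    - {"linear": [0.001,0.0005,0.02],"turn": 0}
    - {"linear": [0,0,0.02],"turn": 0}
    - {"linear": [0,0,0.015],"turn": 0}
    - {"linear": [0,0,0.01],"turn": 0}
    - {"linear": [0,0,0.01],"turn": 0}
    - {"linear": [0,0,0],"turn": 0}

```text
t: 8.35
ee_pos: [515.2, 318.5, 108.5]
orientation: [-0.471, -3.105, 0.002]
ft_force: [0.2, -0.5, -1.3]
width: 56.5
grasp_force: 30.0
```

arm_command:
  series:
    - {"linear": [0,0,0.008],"turn": 0}
    - {"linear": [0,0,0.008],"turn": 0}
    - {"linear": [0,0,0],"turn": 0}

```text
t: 8.65
ee_pos: [515.1, 318.8, 92.8]
orientation: [-0.47, -3.105, 0.001]
ft_force: [-0.0, 0.6, -0.2]
width: 56.4
grasp_force: 30.0
```

No side force with the roll well down the hub. Lowering the last ~12 mm.

arm_command:
  series:
    - {"linear": [0,0,0.006],"turn": 0}
    - {"linear": [0,0,0.004],"turn": 0}
    - {"linear": [0,0,0.002],"turn": 0}
    - {"linear": [0,0,0],"turn": 0}
    - {"linear": [0,0,0],"turn": 0}

```text
t: 9.15
ee_pos: [515.7, 319.1, 81.7]
orientation: [0.471, 3.106, 0.0]
ft_force: [0.3, -1.0, -0.6]
width: 56.1
grasp_force: 30.0
```

arm_command:
  series:
    - {"linear": [0,0,0.001],"turn": 0}
    - {"linear": [0,0,0],"turn": 0}
    - {"linear": [0,0,0],"turn": 0}

```text
t: 9.45
ee_pos: [515.7, 319.0, 80.8]
orientation: [0.471, 3.106, 0.0]
ft_force: [-0.3, 0.1, -0.0]
width: 56.1
grasp_force: 30.0
```

arm_command:
  series:
    - {"linear": [0,0,0],"turn": 0}
    - {"linear": [0,0,0],"turn": 0}
    - {"linear": [0,0,0],"turn": 0}
    - {"linear": [0,0,0],"turn": 0}
    - {"linear": [0,0,0],"turn": 0}
    - {"linear": [0,0,0],"turn": 0}
    - {"linear": [0,0,0],"turn": 0}
    - {"linear": [0,0,0],"turn": 0}
  jaw: 1

```text
t: 10.25
ee_pos: [515.6, 319.0, 80.7]
orientation: [-0.471, -3.106, 0.0]
ft_force: [-0.0, -0.2, 0.1]
width: 87.8
grasp_force: 0.0
```

arm_command:
  series:
    - {"linear": [0,0,0],"turn": 0}
    - {"linear": [0,0,-0.015],"turn": 0}
    - {"linear": [0,0,-0.025],"turn": 0}
    - {"linear": [0,0,-0.03],"turn": 0}
    - {"linear": [0,0,-0.03],"turn": 0}
    - {"linear": [0,0,-0.01],"turn": 0}
    - {"linear": [0,0,0],"turn": 0}
    - {"linear": [0,0,0],"turn": 0}

```text
t: 11.05
ee_pos: [515.1, 318.7, 190.0]
orientation: [-0.471, -3.105, 0.001]
ft_force: [-0.4, -0.4, -0.3]
width: 87.5
grasp_force: 0.0
```

```bash
python3 - <<'E'
from h import *
delta([491.3,176,190])
im=grab('wrist'); s=grab('scene'); t=grab('top')
F=im['frame'];S=cv2.resize(s['frame'][180:280,380:505],None,fx=3.2,fy=3.2,interpolation=cv2.INTER_CUBIC)
cv2.imwrite('pics/after.png',np.hstack([cv2.resize(F,(400,320)),S]))
for i in(im,s): print([proj(i,[515.3,317.8,z]).round(1) for z in (54,90,100)])
E
```

```text
t 11.05 ee [515.1 318.7 190. ] d_tool_mm [-1.950e+01 -1.434e+02  1.000e-01] F [-0.4 -0.4 -0.3] w 87.5 g 0.0
[array([318.4, 196.9]), array([318.2, 209.2]), array([318.2, 213.2])]
[array([468.1, 236.2]), array([472. , 229.5]), array([473.1, 227.6])]
```

View pics/after.png

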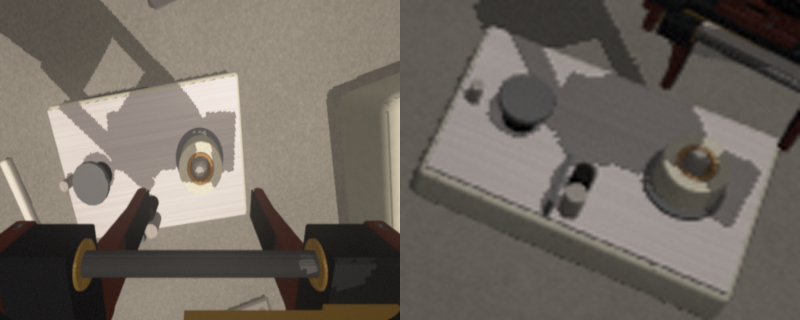

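The roll sits upright and fully down: the grey flange ring shows around its base (right panel at (685,185)), and the hub tip stands out of the bore. The plunger disc is at (93,182) in the left panel and is still up. Moving over the plunger with the fingers closing.

arm_command:
  series:
    - {"linear": [-0.002,-0.018,0],"turn": 0}
    - {"linear": [-0.005,-0.035,0],"turn": 0}
    - {"linear": [-0.005,-0.035,0],"turn": 0}
    - {"linear": [-0.005,-0.035,0],"turn": 0}
    - {"linear": [-0.0025,-0.0205,0],"turn": 0}
    - {"linear": [0,0,0.02],"turn": 0}
    - {"linear": [0,0,0.02],"turn": 0}
    - {"linear": [0,0,0.02],"turn": 0}
    - {"linear": [0,0,0.01],"turn": 0}
    - {"linear": [0,0,0],"turn": 0}
  jaw: -1

```text
t: 12.2
ee_pos: [490.3, 175.2, 119.2]
orientation: [-0.471, -3.103, 0.003]
ft_force: [0.5, -0.7, -0.1]
width: 11.4
grasp_force: 0.0
```

arm_command:
  series:
    - {"linear": [0,0,0.006],"turn": 0}
    - {"linear": [0,0,0.006],"turn": 0}
    - {"linear": [0,0,0],"turn": 0}
    - {"linear": [0,0,0],"turn": 0}

```text
t: 12.6
ee_pos: [491.9, 176.3, 108.9]
orientation: [0.47, 3.106, 0.0]
ft_force: [0.1, 0.6, -0.2]
width: 0.9
grasp_force: 0.0
```

arm_command:
  series:
    - {"linear": [0,0,0.003],"turn": 0}
    - {"linear": [0,0,0.003],"turn": 0}
    - {"linear": [0,0,0.002],"turn": 0}
    - {"linear": [0,0,0],"turn": 0}
    - {"linear": [0,0,0],"turn": 0}

```text
t: 13.1
ee_pos: [492.0, 176.3, 100.9]
orientation: [0.471, 3.106, 0.0]
ft_force: [0.4, 0.4, 3.2]
width: 0.7
grasp_force: 1.2
```

arm_command:
  series:
    - {"linear": [0,0,0.003],"turn": 0}
    - {"linear": [0,0,0.003],"turn": 0}
    - {"linear": [0,0,0.002],"turn": 0}
    - {"linear": [0,0,0],"turn": 0}
    - {"linear": [0,0,0],"turn": 0}
    - {"linear": [0,0,0],"turn": 0}

```text
t: 13.7
ee_pos: [492.1, 176.3, 92.8]
orientation: [0.471, 3.106, 0.0]
ft_force: [0.6, 1.1, 6.1]
width: 0.7
grasp_force: 2.7
```

arm_command:
  series:
    - {"linear": [0,0,0.0005],"turn": 0}
    - {"linear": [0,0,0],"turn": 0}
    - {"linear": [0,0,0],"turn": 0}
    - {"linear": [0,0,0],"turn": 0}

```text
t: 14.1
ee_pos: [492.0, 176.3, 92.3]
orientation: [0.471, 3.106, 0.001]
ft_force: [-0.2, 0.1, 6.2]
width: 0.4
grasp_force: 2.8
```

```bash
python3 - <<'E'
from h import *
for _ in range(4):
    s=grab('scene'); delta([491.3,176,92])
cv2.imwrite('pics/end.png',cv2.resize(s['frame'][150:290,210:510],(800,373),interpolation=cv2.INTER_CUBIC))
E
```

```text
t 14.15 ee [492.  176.3  92.3] d_tool_mm [ 0.6 -0.6  0.3] F [0.1 0.1 5.9] w 0.3 g 2.8
t 14.2 ee [492.  176.3  92.3] d_tool_mm [ 0.6 -0.5  0.3] F [0.  0.5 5.3] w 0.1 g 2.8
t 14.25 ee [492.  176.3  92.3] d_tool_mm [ 0.6 -0.5  0.3] F [0.1 1.6 5.1] w 0.7 g 2.8
t 14.3 ee [492.1 176.3  92.3] d_tool_mm [ 0.6 -0.5  0.3] F [0.1 1.3 5.6] w 0.7 g 2.8
```

View pics/end.png

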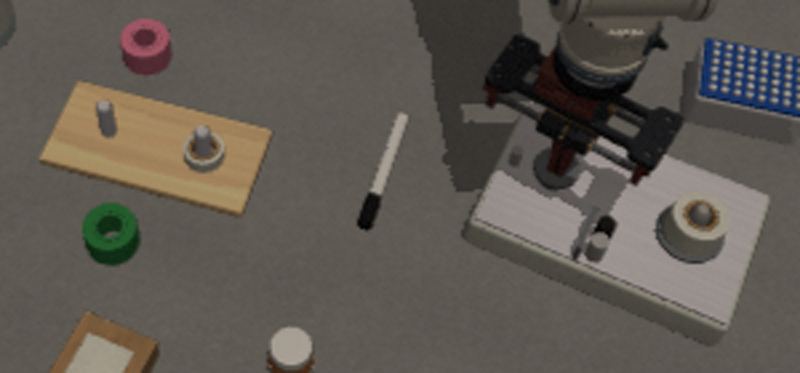

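The fingers hold the plunger at (557,168) at about 11 mm of travel, with 5–6 N. The wide roll is seated at (697,225) and the narrow roll is still on its post at (204,150). Handing in.

```bash
python3 -c "
from workcell import ctrl; print(ctrl.close_job())"
```

```text
the job is handed in; nothing more can be done
None
```

I handed the job in at about 14.3 s with the wide roll released on the hub and the plunger held about 11 mm down at 5–6 N; the final picture shows the narrow roll still on its post, and no verdict came back.

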